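# Put three LED drivers right that were laid in each other's housings

## Robot

A 7-joint arm with a two-finger parallel gripper is mounted at the origin on the work surface. World frame = base frame: x ahead of the robot, y to its left, z up, the work surface at z = 0. Lengths are in m, angles in rad, forces in N, time in s.
With the tool pointing down it reaches from about 0.425 to 0.925 m from the base axis. Payload 6.8 kg.
Tool frame: the origin (TCP) lies at the very end of the fingers, on their centre line; the grasp point (between the pads) lies 19 mm behind it; z points along the fingers, y is the line along which they close (so a half turn about z gives the same grasp; the last joint's range is limited). The gripper opens to 85 mm and grips with 20 to 120 N. Pads are 22 mm wide; open, the fingers measure 114 mm over their backs; the gripper's body (76 mm by 85 mm) begins 54 mm behind the grasp point. The pads swing forward as they close: fully open they stand 13 mm farther back than shut.
Start: joints at [1.022, 0.477, 0.022, 1.555, -0.011, 1.109, -0.083], TCP at [0.288, -0.61, 0.231] pointing down, gripper open.
Joint ranges: [-2.96, 2.96], [-0.34, 2.1], [-1.41, 1.46], [0.24, 2.44], [-1.37, 4.51], [0.17, 1.92], [-2.96, 2.96]. Speed limits (rad/s): [2.39, 2.39, 3.14, 3.14, 3.14, 3.14, 3.14].

## Interface

Orientations are given as a unit quaternion [w, x, y, z].
In Python, from station import monitor, eyes, bot gives the robot as it stands.
- The arm moves only by the tool creep_tool, called as a command line: name --argument value ..., lists and objects as JSON in quotes. Schema: {"type":"object","properties":{"moves":{"type":"array","items":{"type":"object","properties":{"x":{"type":"number"},"y":{"type":"number"},"z":{"type":"number"},"twist":{"type":"number"},"aperture":{"type":"number"}},"additionalProperties":false,"required":["aperture"]},"minItems":1,"maxItems":20},"squeeze":{"type":"number"},"only":{"type":"string"},"quiet":{"type":"boolean"},"lines":{"type":"string"}},"required":["moves"],"additionalProperties":false}. moves is a list of rows, 1 to 20 of them, each an object with the fields x, y, z (the shift in m), twist (a turn about the tool's z in rad), aperture (the opening from 0.0 (shut) to 1.0 (fully open)); a field left out counts as zero (the opening has to be given); each row shifts and turns the commanded pose from where the row before left it, along the tool's axes as they then stand; what a row does not reach is not made up. A row lasts 1/10 s, in which the tool goes at most 0.05 m and 0.15 rad, less where a joint would pass 70% of its speed; a pose out of reach is approached as far as the arm can. The fingers move at their own pace and stop on an object; squeeze is the grip in N (left out, the last holds). Time passes only in rows, so rows that do not move let the fingers close. The tool returns the time, the measured TCP pose, the force, the opening and the grip force at its end. only (a regular expression) keeps the lines of the reply that match it, lines (a string "A,B") keeps lines A to B, and quiet returns only ok. Input that does not fit is refused with a message, and nothing moves.
- monitor.get_obs(): the state, without advancing time (a new reading comes with each control period).
- eyes.read_camera(name): name is "scene" or "top" or "wrist"; returns the picture (480x640x3 uint8, blue, green, red); there is no depth.
- eyes.camera_info(name): a dict with "vertical_fov" (degrees; the focal length in pixels is half the picture's height over the tangent of half this angle, whatever the lens; pixels are square), "cx", "cy" (the principal point, pixels), "view" (4x4, takes a point from world to camera coordinates); the wrist camera has in their place "hand_eye" (4x4, takes a point from camera to tool coordinates, whose origin is the TCP and whose axes are the flange's). Camera axes: x right, y up, looking along -z (the intrinsics and any distortion apply to the point x, -y, -z); pixel columns grow to the right and rows downward; lengths in m; the calibration is good to about 2 mm. A picture is of the moment at which its call begins: read the wrist's pose just before it. camera_info takes no time and is no camera call.
- bot.hand_in(): hands the job in; it is judged then, once.
The state is a dict: "t": time; "q": joint angles; "joint_vel": joint speeds; "joint_torque": joint torques, N m; "eef_pos": TCP position; "tool_rot": TCP orientation; "contact_force": force on the tool from outside, world axes, zero at the start; "torque": the same for the moment, N m; "gripper_width": opening from 0.0 (shut) to 1.0 (fully open); "grasp_force": force on a finger pad.
Only numpy, scipy, OpenCV 4.12 (cv2) and the standard library are available. Lean on these libraries where they do the work, as an engineer would, in place of code of your own. Each camera call takes 0.05 s, during which the arm holds its last target. There are 200 camera calls.

## Task

The three LED drivers have been laid in each other's housings: change them round so that each lies flat in the housing whose terminal block has the colour of the driver's own terminal end, lengthways between the four tabs, with its coloured end towards the block. Each housing holds one driver, so lay one down on the black rubber mat and let go of it on the way. Lower the drivers into place rather than dropping them, and leave the jar, the power screwdriver and the parts box where they are.

Things in the scene. Friction and masses are not known exactly. Their poses are not given: they have to be found in the camera images.
- housing_red: Fixed grey steel U-housing, red terminal block. mm: 200 (x) x 130 (y), floor 3 thick, side walls along x 2 thick, 40 high; lip 12 high at -x end. Origin: underside centre. Block 22 x 60, top at z 19, centred at x=+73 (end away from robot). Driver's place: on the floor (z 3), lengthways, centre at x=-22 y=0, in the 60 wide lane between 4 tabs (14 x 2, top at z 11) at x=-64 and +20, y=+-31.
- housing_blue: Fixed grey steel U-housing, blue terminal block. mm: 200 (x) x 130 (y), floor 3 thick, side walls along x 2 thick, 40 high; lip 12 high at -x end. Origin: underside centre. Block 22 x 60, top at z 19, centred at x=+73 (end away from robot). Driver's place: on the floor (z 3), lengthways, centre at x=-22 y=0, in the 60 wide lane between 4 tabs (14 x 2, top at z 11) at x=-64 and +20, y=+-31.
- housing_yellow: Fixed grey steel U-housing, yellow terminal block. mm: 200 (x) x 130 (y), floor 3 thick, side walls along x 2 thick, 40 high; lip 12 high at -x end. Origin: underside centre. Block 22 x 60, top at z 19, centred at x=+73 (end away from robot). Driver's place: on the floor (z 3), lengthways, centre at x=-22 y=0, in the 60 wide lane between 4 tabs (14 x 2, top at z 11) at x=-64 and +20, y=+-31.
- driver_red: Loose LED driver: white box, one end red (terminal cover). mm: case 104 (x) x 42 (y) x 30 high, plus a thin ear 8 long, 4 high at each end (120 overall). Origin: centre of underside, x towards the red end, z up. 0.13 to 0.25 kg, centre of mass at the middle: grip there from above across the 42 width. Starts in the housing with the blue block.
- driver_blue: Loose LED driver: white box, one end blue (terminal cover). mm: case 104 (x) x 42 (y) x 30 high, plus a thin ear 8 long, 4 high at each end (120 overall). Origin: centre of underside, x towards the blue end, z up. 0.13 to 0.25 kg, centre of mass at the middle: grip there from above across the 42 width. Starts in the housing with the yellow block.
- driver_yellow: Loose LED driver: white box, one end yellow (terminal cover). mm: case 104 (x) x 42 (y) x 30 high, plus a thin ear 8 long, 4 high at each end (120 overall). Origin: centre of underside, x towards the yellow end, z up. 0.13 to 0.25 kg, centre of mass at the middle: grip there from above across the 42 width. Starts in the housing with the red block.
- mat: Fixed flat black rubber mat, 190 (x) x 120 (y) x 4 mm thick, empty at the start: the parking spot. Origin: centre of its underside; top 4 mm above it.
- screw_jar: Bystander, loose: clear round jar of screws with a yellow label and a white lid, 72 mm across, 89 mm high. Origin: centre of the underside.
- power_screwdriver: Bystander, loose: blue power screwdriver lying on its side, about 195 mm long (x, from -95 to +100 mm, bit at +x), 37 mm thick. Origin: on the bench under it.
- parts_box: Bystander, loose: open cardboard box of white terminal strips, 80 (x) x 110 (y) x 55 mm high. Origin: centre of the underside.

How it is judged:
On the way:
1. one driver lies flat on the rubber mat, let go (((contact force between driver_red and mat above 0.5 N and contact force between driver_red and the fingers below 0.05 N and angle between driver_red's own z axis and vertical below 0.08 rad and linear speed of driver_red below 0.03 m/s) or (contact force between driver_blue and mat above 0.5 N and contact force between driver_blue and the fingers below 0.05 N and angle between driver_blue's own z axis and vertical below 0.08 rad and linear speed of driver_blue below 0.03 m/s) or (contact force between driver_yellow and mat above 0.5 N and contact force between driver_yellow and the fingers below 0.05 N and angle between driver_yellow's own z axis and vertical below 0.08 rad and linear speed of driver_yellow below 0.03 m/s))), for 0.2 s.
At the end, for the whole second after the job is handed in: Each driver lies in the housing of its colour: centre within 14 mm lengthways and 12 mm sideways of its place, flat on the floor (4 mm, 0.08 rad), along the housing to 0.2 rad, coloured end towards the block, released and at rest (x of driver_red in the frame of housing_red between -0.036 and -0.008 m and y of driver_red in the frame of housing_red between -0.012 and 0.012 m and z of driver_red in the frame of housing_red below 0.007 m and x of housing_red in the frame of driver_red above 0 m and angle between the x axis of driver_red and the x axis of housing_red, either way round below 0.2 rad and angle between each of driver_red, driver_blue, driver_yellow's own z axis and vertical below 0.08 rad and linear speed of each of driver_red, driver_blue, driver_yellow below 0.02 m/s and angular speed of each of driver_red, driver_blue, driver_yellow below 0.2 rad/s and contact force between each of driver_red, driver_blue, driver_yellow and the fingers below 0.05 N and x of driver_blue in the frame of housing_blue between -0.036 and -0.008 m and y of driver_blue in the frame of housing_blue between -0.012 and 0.012 m and z of driver_blue in the frame of housing_blue below 0.007 m and x of housing_blue in the frame of driver_blue above 0 m and angle between the x axis of driver_blue and the x axis of housing_blue, either way round below 0.2 rad and x of driver_yellow in the frame of housing_yellow between -0.036 and -0.008 m and y of driver_yellow in the frame of housing_yellow between -0.012 and 0.012 m and z of driver_yellow in the frame of housing_yellow below 0.007 m and x of housing_yellow in the frame of driver_yellow above 0 m and angle between the x axis of driver_yellow and the x axis of housing_yellow, either way round below 0.2 rad); the robot touches nothing.
It fails at once if a driver is dropped or slammed down (faster than 0.5 m/s with its underside less than 20 mm above the bench) ((height (world z) of driver_red below 0.02 m and linear speed of driver_red above 0.5 m/s) or (height (world z) of driver_blue below 0.02 m and linear speed of driver_blue above 0.5 m/s) or (height (world z) of driver_yellow below 0.02 m and linear speed of driver_yellow above 0.5 m/s)).
It fails at once if the screw jar is moved by more than 20 mm (distance of screw_jar from where it was at the start of the episode above 0.02 m).
It fails at once if the power screwdriver is moved by more than 20 mm (distance of power_screwdriver from where it was at the start of the episode above 0.02 m).
It fails at once if the parts box is moved by more than 20 mm (distance of parts_box from where it was at the start of the episode above 0.02 m).
It also fails if it takes over 112 s, if anything falls off the work surface, if the arm or the gripper's body presses on something with over 40 N, if the wrist force passes 120 N, or if a joint passes its speed limit or range.

## Working session

There is one attempt and no reset: what is moved stays moved. The work goes in short steps, Python scripts to look and compute and a tool call to move; the robot and the scene stay as the last step left them, time stands still between calls to the robot, and variables do not carry over. Pictures are saved under pics/ and viewed, at most 14 in all, crops included, and the job is handed in when it is done.

```bash
ls; mkdir -p pics
```

Run:
```python
from station import monitor, eyes, bot
import cv2
o=monitor.get_obs();print(o)
for n in("top","scene"):
    i=eyes.camera_info(n);print(n,i)
    cv2.imwrite(f"pics/{n}0.png",eyes.read_camera(n))
print(eyes.camera_info("wrist"))
```

```text
pics
{'t': 0.0, 'q': array([ 1.02189687,  0.47781271,  0.02233103,  1.55644738, -0.01147528,
        1.10929322, -0.08310402]), 'joint_vel': array([-0.00078155,  0.00027143,  0.00075175, -0.00031947,  0.00037636,
        0.00143908, -0.00076592]), 'joint_torque': array([ 3.84153727e-04, -5.96448326e+01,  1.60788137e+00, -2.81192493e+01,
        1.22599269e-02,  9.47239052e-03,  1.15794819e-05]), 'eef_pos': array([ 0.28773109, -0.60995174,  0.23031882]), 'tool_rot': array([-8.73973591e-04,  9.75805752e-01,  2.18637361e-01, -2.75102709e-04]), 'contact_force': array([-0.50593907,  0.07212187, -0.68355958]), 'torque': array([-0.00713459,  0.02173753, -0.00812482]), 'grasp_force': 0.0, 'gripper_width': 1.0018552865415773}
top {'vertical_fov': 52.90259941665523, 'cx': 329.6753349546768, 'cy': 247.5268067965953, 'view': array([[ 0.0153028 , -0.99976743, -0.01519602,  0.01204962],
       [ 0.98089278,  0.01206253,  0.19417481, -0.63699706],
       [-0.19394635, -0.01787708,  0.98084924, -0.89067275],
       [ 0.        ,  0.        ,  0.        ,  1.        ]])}
scene {'vertical_fov': 42.02259306420966, 'cx': 314.9799412222903, 'cy': 234.86492200952125, 'view': array([[ 0.76421862,  0.64460675,  0.02126119, -0.49205161],
       [-0.39799564,  0.44539395,  0.80201228,  0.22493716],
       [ 0.50751292, -0.62137458,  0.59692903, -1.78830843],
       [ 0.        ,  0.        ,  0.        ,  1.        ]])}
{'vertical_fov': 68.1484909963366, 'cx': 315.66027581957485, 'cy': 236.16428406121153, 'hand_eye': array([[ 7.64539614e-04,  9.58845277e-01,  2.83928073e-01,
         7.11078591e-02],
       [ 9.99998624e-01, -1.15102746e-03,  1.19438235e-03,
        -2.53993463e-05],
       [ 1.47203688e-03,  2.83926769e-01, -9.58844838e-01,
        -1.41996631e-01],
       [ 0.00000000e+00,  0.00000000e+00,  0.00000000e+00,
         1.00000000e+00]])}
```

View pics/top0.png

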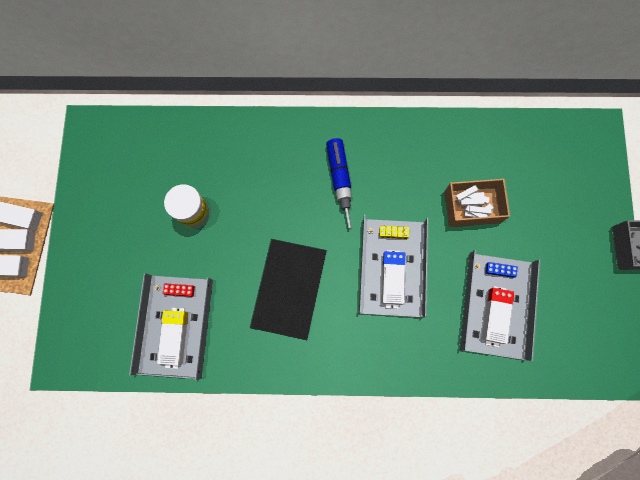

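View pics/scene0.png

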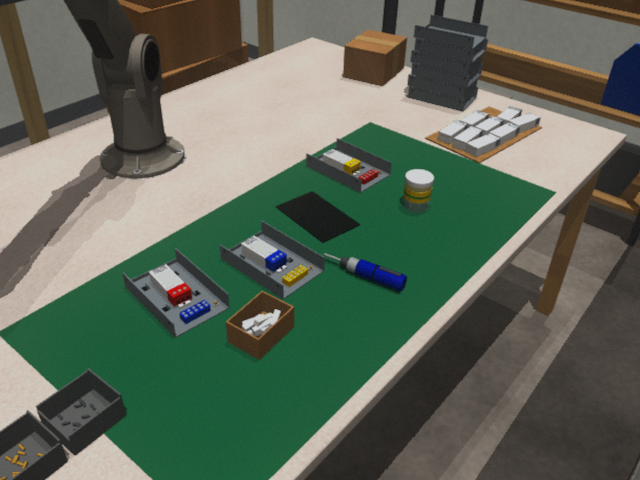

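The top view shows the red housing at px (172,328), the mat (289,290), the yellow housing (393,268) and the blue housing (500,306). The bystanders are the jar (186,207), screwdriver (340,180) and parts box (477,202). The scene view agrees, and every driver's coloured end already points to its block. Next I'll measure.

Create h.py:
```python
from station import monitor, eyes, bot
import cv2, numpy as np
from scipy.spatial.transform import Rotation as R
def cam(n,obs=None):
    i=eyes.camera_info(n); f=240/np.tan(np.radians(i["vertical_fov"])/2)
    if n=="wrist":
        T=np.eye(4); T[:3,:3]=R.from_quat(np.roll(obs["tool_rot"],-1)).as_matrix(); T[:3,3]=obs["eef_pos"]
        M=T@i["hand_eye"]
    else: M=np.linalg.inv(i["view"])
    return f,i["cx"],i["cy"],M
def ray(c,uv,z):
    f,cx,cy,M=c; uv=np.atleast_2d(uv).astype(float)
    d=np.c_[(uv[:,0]-cx)/f,-(uv[:,1]-cy)/f,-np.ones(len(uv))]@M[:3,:3].T
    o=M[:3,3]; return o+d*((z-o[2])/d[:,2])[:,None]
def hsv(img): return cv2.cvtColor(img,cv2.COLOR_BGR2HSV)
def cmask(img,col):
    H=hsv(img); h,s,v=cv2.split(H)
    m=(s>150)&(v>60)
    m&={"red":(h<8)|(h>172),"blue":(h>110)&(h<130),"yellow":(h>22)&(h<36)}[col]
    return m.astype(np.uint8)*255
def blobs(m,amin):
    n,l,st,ce=cv2.connectedComponentsWithStats(m)
    return [(st[k],ce[k],l==k) for k in range(1,n) if st[k,4]>=amin]
def rect(pts):  # world xy points -> centre, (long,short), angle of long axis from x in (-pi/2,pi/2]
    (c,s,a)=cv2.minAreaRect((pts[:,:2]*1000).astype(np.float32))
    if s[0]<s[1]: s=(s[1],s[0]); a+=90
    a=(a+90)%180-90
    return np.array(c)/1000,np.round(s,0),np.radians(a)
```

Run:
```python
from h import *
img=cv2.imread("pics/top0.png"); c=cam("top"); print("cam",c[3][:3,3].round(3))
H=hsv(img)
for col in("red","blue","yellow"):
    m=cv2.morphologyEx(cmask(img,col),cv2.MORPH_CLOSE,np.ones((5,5)))
    for st,ce,l in blobs(m,60):
        ys,xs=np.where(l); w=ray(c,np.c_[xs,ys],.019)
        print(col,st,ce.round(1),"z19:",ray(c,ce,.019)[0,:2].round(3),rect(w),"z33",ray(c,ce,.033)[0,:2].round(3))
dark=((H[...,2]<45)).astype(np.uint8)*255; dark[:110]=0;dark[400:]=0
for st,ce,l in blobs(dark,25):
    if st[0]<50 or st[0]>600: continue
    ys,xs=np.where(l); w=ray(c,np.c_[xs,ys],.004); print("dark",st,ce.round(1),ray(c,ce,.007)[0,:2].round(3),*(rect(w) if st[4]>1000 else ()))
wh=((H[...,1]<40)&(H[...,2]>190)).astype(np.uint8)*255; wh[:110]=0;wh[388:]=0
for st,ce,l in blobs(wh,200):
    if st[0]<60 or st[0]>600: continue
    ys,xs=np.where(l); print("white",st,ce.round(1),rect(ray(c,np.c_[xs,ys],.033)))
```

```text
cam [0.452 0.004 0.997]
red [163 284  32  13 334] [178.4 289.6] z19: [0.554 0.329] (array([0.55402759, 0.3295455 ]), array([63., 22.]), np.float64(1.5159101746250176)) z33 [0.553 0.325]
red [488 288  26  16 314] [500.7 295.3] z19: [ 0.551 -0.325] (array([ 0.55169025, -0.32487564]), array([49., 27.]), np.float64(1.4412304771272881)) z33 [ 0.55 -0.32]
blue [327 138  24  53 809] [337.8 163.4] z19: [0.829 0.007] (array([0.82933948, 0.00710004]), array([116.,  35.]), np.float64(0.1791524610710412)) z33 [0.824 0.007]
blue [383 252  22  13 259] [394.  257.7] z19: [ 0.626 -0.111] (array([ 0.62558527, -0.109884  ]), array([43., 25.]), np.float64(1.556254401978628)) z33 [ 0.623 -0.109]
blue [486 262  31  15 345] [501.1 269.3] z19: [ 0.604 -0.328] (array([ 0.6046626 , -0.32852173]), array([61., 24.]), np.float64(1.4514065488105354)) z33 [ 0.602 -0.324]
yellow [180 198  27  28 188] [197.6 215.5] z19: [0.711 0.301] (array([0.71330206, 0.30322134]), array([67., 32.]), np.float64(-0.7036081586843436)) z33 [0.707 0.296]
yellow [380 226  29  12 327] [393.9 231.7] z19: [ 0.681 -0.111] (array([ 0.68098
[... 463 characters left out ...]
), np.float64(-1.5594777038682484))
white [457 186  32  18 338] [472.7 196.5] (array([ 0.75841614, -0.27288367]), array([64., 37.]), np.float64(-1.5599842090195544))
white [ 363  220   60   97 3825] [392.4 270.6] (array([ 0.60468884, -0.10676836]), array([192., 113.]), np.float64(-0.04581515918096016))
white [ 466  255   41   97 1013] [478.5 301.3] (array([ 0.53293988, -0.29326996]), array([191.,  67.]), np.float64(-0.13703082336115513))
white [486 301  27  43 845] [499.3 321.2] (array([ 0.49834271, -0.31467725]), array([77., 43.]), np.float64(-0.1802105183273729))
white [157 324  25  45 833] [169.5 344.2] (array([0.44187057, 0.33468402]), array([85., 41.]), np.float64(-0.03781941748216076))
```

Add to h.py:
```python
def plan(x,y,z,yaw):
    "distances to (x,y,z), tool x along yaw: turn first, then dx dy dz in the turned tool's axes"
    o=monitor.get_obs(); M=R.from_quat(np.roll(o["tool_rot"],-1)).as_matrix()
    cur=np.arctan2(M[1,0],M[0,0]); t=cur-yaw
    d=np.array([x,y,z])-o["eef_pos"]; T=np.array([[np.cos(yaw),np.sin(yaw),0],[np.sin(yaw),-np.cos(yaw),0],[0,0,-1]])
    print("t",round(o["t"],2),"pos",o["eef_pos"].round(4),"yaw",cur.round(3),"-> turn",t.round(3),"d",(T.T@d).round(4) if 0 else (T@d).round(4),"w",round(o["gripper_width"],3),"F",o["contact_force"].round(1),"g",round(float(o["grasp_force"]),1))
```

```bash
python3 -c "
from h import *
plan(.51,-.317,.2,-.12)"
```

```text
t 0.1 pos [ 0.2878 -0.61    0.2304] yaw 0.441 -> turn 0.561 d [ 0.1856 -0.3175  0.0304] w 1.0 F [ 0.3 -0.8 -0.2] g 0.0
```

creep_tool --moves '[{"twist": 0.14,"aperture": 1},{"twist": 0.14,"aperture": 1},{"twist": 0.14,"aperture": 1},{"twist": 0.14,"aperture": 1},{"x": 0.023,"y": -0.04,"z": 0.004,"aperture": 0.75},{"x": 0.023,"y": -0.04,"z": 0.004,"aperture": 0.75},{"x": 0.023,"y": -0.04,"z": 0.004,"aperture": 0.75},{"x": 0.023,"y": -0.04,"z": 0.004,"aperture": 0.75},{"x": 0.023,"y": -0.04,"z": 0.004,"aperture": 0.75},{"x": 0.023,"y": -0.04,"z": 0.004,"aperture": 0.75},{"x": 0.023,"y": -0.04,"z": 0.004,"aperture": 0.75},{"x": 0.023,"y": -0.038,"z": 0.004,"aperture": 0.75},{"aperture": 0.75},{"aperture": 0.75}]' --squeeze 40

```text
t: 1.5
eef_pos: [0.509, -0.3153, 0.1988]
tool_rot: [-0.0, 0.998, -0.058, -0.0]
contact_force: [-0.6, -0.6, 0.4]
gripper_width: 0.748
grasp_force: 0.0
```

Run:
```python
from h import *
plan(.51,-.317,.2,-.12)
o=monitor.get_obs(); img=eyes.read_camera("wrist"); cv2.imwrite("pics/w1.png",img); np.save("w1.npy",np.r_[o["eef_pos"],o["tool_rot"]])
```

```text
t 1.5 pos [ 0.509  -0.3153  0.1988] yaw -0.116 -> turn 0.004 d [ 0.0012  0.0016 -0.0012] w 0.748 F [-0.6 -0.6  0.4] g 0.0
```

View pics/w1.png

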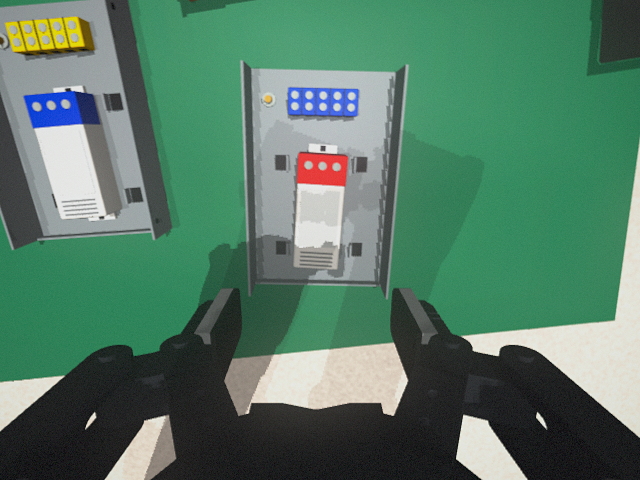

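Wrist view: the blue block is at px (323,102), the tabs at (281,162), (360,164), (281,248) and (356,249), and the red driver runs from (322,152) to (317,268). It is nearly aligned with the tool. Now I'll measure it precisely.

Add to h.py:
```python
def housing(img,c,col,near,r=80):
    "block blob nearest pixel; prints block centre (z19) and yaw"
    bs=blobs(cv2.morphologyEx(cmask(img,col),cv2.MORPH_CLOSE,np.ones((7,7))),200)
    st,ce,l=min(bs,key=lambda b:np.hypot(*(b[1]-near)))
    ys,xs=np.where(l); p,s,a=rect(ray(c,np.c_[xs,ys],.019)); yaw=(a-np.pi/2+np.pi/2)%np.pi-np.pi/2
    pl=p-.095*np.array([np.cos(yaw),np.sin(yaw)])
    print("block",col,ce.round(1),p.round(4),s,"yaw",yaw.round(3),"place",pl.round(4))
    return p,yaw
def tabs(img,c,box):
    x0,y0,x1,y1=box; d=(hsv(img)[...,2]<70).astype(np.uint8)*255; m=np.zeros_like(d); m[y0:y1,x0:x1]=d[y0:y1,x0:x1]
    P=[]
    for st,ce,l in blobs(m,60):
        p=ray(c,ce,.005)[0,:2]; print("tab",st,ce.round(1),p.round(4)); P.append(p)
    return np.array(P)
def driver(img,c,col,near,z=.033):
    bs=blobs(cv2.morphologyEx(cmask(img,col),cv2.MORPH_CLOSE,np.ones((9,9))),200)
    st,ce,l=min(bs,key=lambda b:np.hypot(*(b[1]-near)))
    ys,xs=np.where(l); p,s,a=rect(ray(c,np.c_[xs,ys],z)); yaw=(a-np.pi/2+np.pi/2)%np.pi-np.pi/2
    print("cap",col,ce.round(1),p.round(4),s,"yaw",yaw.round(3),"centre",(p-.0395*np.array([np.cos(yaw),np.sin(yaw)])).round(4))
def load(n):
    a=np.load(n); return cam("wrist",{"eef_pos":a[:3],"tool_rot":a[3:]})
```

Run:
```python
from h import *
img=cv2.imread("pics/w1.png"); c=load("w1.npy")
housing(img,c,"blue",(323,102)); P=tabs(img,c,(262,130,378,275)); driver(img,c,"red",(323,168))
print("tab dist",[np.linalg.norm(P[i]-P[j]).round(3) for i in range(len(P)) for j in range(i)])
print("ends z33",ray(c,[(322,152),(317,268)],.033).round(4)[:,:2],"scalar", hsv(img)[230,320],hsv(img)[230,370])
print("lip",ray(c,[(250,284),(383,286)],.012).round(4)[:,:2])
housing(img,c,"yellow",(50,33)); driver(img,c,"blue",(60,108))
```

```text
block blue [322.5 101.6] [ 0.6025 -0.3322] [59. 21.] yaw -0.141 place [ 0.5084 -0.3189]
tab [276 241  10  13 110] [280.8 247.2] [ 0.473  -0.2763]
cap red [321.7 168.8] [ 0.5478 -0.3252] [42. 26.] yaw -0.18 centre [ 0.509  -0.3181]
tab dist []
ends z33 [[ 0.5619 -0.327 ]
 [ 0.458  -0.3108]] scalar [ 30   3 227] [ 99  12 153]
lip [[ 0.4402 -0.2409]
 [ 0.4227 -0.3738]]
block yellow [49.5 35.2] [ 0.6777 -0.1177] [67. 25.] yaw -0.042 place [ 0.5828 -0.1138]
cap blue [ 60.7 108.6] [ 0.621  -0.1189] [56. 25.] yaw -0.037 centre [ 0.5815 -0.1174]
```

The sizes check out: the driver measures 105 mm and the block 59x21. I'll go down and grip the red driver.

```bash
python3 -c "
from h import *
plan(.5095,-.3185,.010,-.165)"
```

```text
t 1.55 pos [ 0.508 -0.317  0.199] yaw -0.119 -> turn 0.046 d [0.0018 0.0012 0.189 ] w 0.751 F [ 0.1 -0.6  0.6] g 0.0
```

creep_tool --moves '[{"twist": 0.048,"aperture": 0.75},{"x": 0.001,"y": 0.003,"z": 0.02,"aperture": 0.75},{"z": 0.04,"aperture": 0.75},{"z": 0.04,"aperture": 0.75},{"z": 0.04,"aperture": 0.75},{"z": 0.03,"aperture": 0.75},{"z": 0.018,"aperture": 0.75},{"aperture": 0.75}]' --squeeze 40

```text
t: 2.35
eef_pos: [0.5057, -0.3208, 0.0086]
tool_rot: [-0.0, 0.996, -0.085, -0.003]
contact_force: [-0.8, 0.1, -1.2]
gripper_width: 0.751
grasp_force: 0.0
```

```bash
python3 -c "
from h import *
plan(.5095,-.3185,.010,-.165)"
```

```text
t 2.35 pos [ 0.5057 -0.3208  0.0086] yaw -0.17 -> turn -0.005 d [ 0.0034 -0.0029 -0.0014] w 0.751 F [-0.8  0.1 -1.2] g 0.0
```

creep_tool --moves '[{"x": 0.003,"y": -0.002,"aperture": 0.75},{"aperture": 0.75},{"aperture": 0.4},{"aperture": 0.4},{"aperture": 0.4},{"aperture": 0.4},{"aperture": 0.4},{"aperture": 0.3},{"aperture": 0.3},{"aperture": 0.3}]' --squeeze 40

```text
t: 3.35
eef_pos: [0.5132, -0.3189, 0.0128]
tool_rot: [0.001, 0.996, -0.084, 0.001]
contact_force: [-1.0, 0.3, 6.0]
gripper_width: 0.481
grasp_force: 41.7
```

```bash
python3 -c "
from h import *
plan(.5095,-.3185,.010,-.165)"
```

```text
t 3.35 pos [ 0.5132 -0.3189  0.0128] yaw -0.167 -> turn -0.002 d [-0.0037  0.0002  0.0028] w 0.481 F [-1.   0.3  6. ] g 41.7
```

creep_tool --moves '[{"z": -0.01,"aperture": 0.3},{"z": -0.02,"aperture": 0.3},{"z": -0.03,"aperture": 0.3},{"z": -0.04,"aperture": 0.3},{"z": -0.03,"aperture": 0.3},{"aperture": 0.3}]' --squeeze 40

```text
t: 3.95
eef_pos: [0.5148, -0.3198, 0.1466]
tool_rot: [0.002, 0.996, -0.084, 0.004]
contact_force: [0.4, -0.4, -1.8]
gripper_width: 0.48
grasp_force: 40.9
```

```bash
python3 -c "
from h import *
plan(.560,.106,.14,-.1945)"
```

```text
t 3.95 pos [ 0.5148 -0.3198  0.1466] yaw -0.167 -> turn 0.027 d [-0.038  -0.4265  0.0066] w 0.48 F [ 0.4 -0.4 -1.8] g 40.9
```

creep_tool --moves '[{"twist": 0.027,"aperture": 0.3},{"x": -0.002,"y": -0.02,"aperture": 0.3},{"x": -0.003,"y": -0.035,"aperture": 0.3},{"x": -0.004,"y": -0.04,"aperture": 0.3},{"x": -0.004,"y": -0.04,"aperture": 0.3},{"x": -0.004,"y": -0.04,"aperture": 0.3},{"x": -0.004,"y": -0.04,"aperture": 0.3},{"x": -0.004,"y": -0.04,"aperture": 0.3},{"x": -0.004,"y": -0.04,"aperture": 0.3},{"x": -0.004,"y": -0.04,"aperture": 0.3},{"x": -0.003,"y": -0.04,"aperture": 0.3},{"x": -0.002,"y": -0.03,"aperture": 0.3},{"y": -0.02,"aperture": 0.3},{"aperture": 0.3},{"aperture": 0.3},{"aperture": 0.3}]' --squeeze 40

```text
t: 5.55
eef_pos: [0.5563, 0.1043, 0.1403]
tool_rot: [0.001, 0.995, -0.098, -0.001]
contact_force: [-0.2, -0.6, -0.9]
gripper_width: 0.488
grasp_force: 40.8
```

```bash
python3 -c "
from h import *
plan(.560,.106,.014,-.1945)"
```

```text
t 5.55 pos [0.5563 0.1043 0.1403] yaw -0.196 -> turn -0.002 d [ 0.0033 -0.0024  0.1263] w 0.488 F [-0.2 -0.6 -0.9] g 40.8
```

creep_tool --moves '[{"z": 0.015,"aperture": 0.3},{"z": 0.03,"aperture": 0.3},{"z": 0.03,"aperture": 0.3},{"z": 0.025,"aperture": 0.3},{"z": 0.012,"aperture": 0.3},{"z": 0.005,"aperture": 0.3},{"aperture": 0.3},{"aperture": 0.3},{"z": 0.002,"aperture": 0.3},{"z": 0.002,"aperture": 0.3},{"aperture": 0.3}]' --squeeze 40

```text
t: 6.65
eef_pos: [0.5571, 0.1061, 0.0205]
tool_rot: [-0.0, 0.995, -0.097, 0.0]
contact_force: [0.6, -0.5, -1.7]
gripper_width: 0.483
grasp_force: 40.8
```

creep_tool --moves '[{"z": 0.002,"aperture": 0.3},{"z": 0.002,"aperture": 0.3},{"z": 0.002,"aperture": 0.3},{"aperture": 0.3},{"aperture": 0.3}]' --squeeze 40

```text
t: 7.15
eef_pos: [0.557, 0.106, 0.0142]
tool_rot: [0.0, 0.995, -0.097, -0.0]
contact_force: [-0.1, 0.1, -1.2]
gripper_width: 0.482
grasp_force: 40.9
```

creep_tool --moves '[{"z": 0.001,"aperture": 0.3},{"z": 0.001,"aperture": 0.3},{"aperture": 0.3},{"aperture": 0.3}]' --squeeze 40

```text
t: 7.55
eef_pos: [0.5572, 0.1061, 0.0137]
tool_rot: [-0.0, 0.995, -0.097, 0.0]
contact_force: [-4.7, -0.7, 12.6]
gripper_width: 0.482
grasp_force: 42.6
```

creep_tool --moves '[{"aperture": 0.6},{"aperture": 0.75},{"aperture": 0.75},{"aperture": 0.75},{"aperture": 0.75},{"z": -0.005,"aperture": 0.75},{"z": -0.02,"aperture": 0.75},{"z": -0.04,"aperture": 0.75},{"z": -0.04,"aperture": 0.75},{"z": -0.04,"aperture": 0.75},{"z": -0.03,"aperture": 0.75},{"z": -0.01,"aperture": 0.75},{"aperture": 0.75},{"aperture": 0.75}]' --squeeze 40

```text
t: 8.95
eef_pos: [0.5563, 0.1058, 0.1962]
tool_rot: [0.0, 0.995, -0.097, -0.001]
contact_force: [-0.7, 0.1, -1.0]
gripper_width: 0.75
grasp_force: 0.0
```

Run:
```python
from h import *
plan(.582,-.116,.2,-.04)
o=monitor.get_obs(); img=eyes.read_camera("wrist"); cv2.imwrite("pics/w2.png",img); np.save("w2.npy",np.r_[o["eef_pos"],o["tool_rot"]])
driver(img,cam("wrist",o),"red",(320,165),.034)
```

```text
t 8.95 pos [0.5563 0.1058 0.1962] yaw -0.194 -> turn -0.154 d [ 0.0346  0.2206 -0.0038] w 0.75 F [-0.7  0.1 -1. ] g 0.0
cap red [315.3 172.8] [0.5925 0.0985] [42. 26.] yaw -0.193 centre [0.5537 0.106 ]
```

View pics/w2.png

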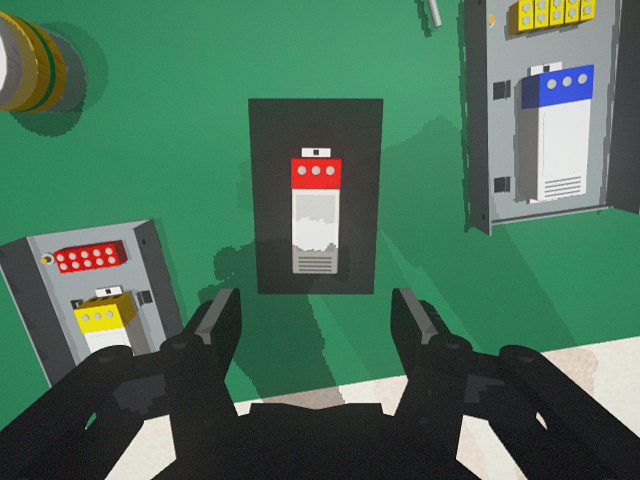

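The red driver lies flat and released on the mat, at px (315,215). Next is the yellow housing.

creep_tool --moves '[{"twist": -0.077,"aperture": 0.75},{"twist": -0.077,"aperture": 0.75},{"x": 0.003,"y": 0.02,"aperture": 0.75},{"x": 0.006,"y": 0.04,"aperture": 0.75},{"x": 0.006,"y": 0.04,"aperture": 0.75},{"x": 0.006,"y": 0.04,"aperture": 0.75},{"x": 0.006,"y": 0.04,"aperture": 0.75},{"x": 0.005,"y": 0.03,"aperture": 0.75},{"x": 0.002,"y": 0.01,"aperture": 0.75},{"aperture": 0.75},{"aperture": 0.75}]' --squeeze 40

```text
t: 10.1
eef_pos: [0.5818, -0.1132, 0.1963]
tool_rot: [-0.001, 1.0, -0.019, -0.001]
contact_force: [0.6, 0.4, 0.7]
gripper_width: 0.747
grasp_force: 0.0
```

Run:
```python
from h import *
o=monitor.get_obs(); img=eyes.read_camera("wrist"); cv2.imwrite("pics/w3.png",img); np.save("w3.npy",np.r_[o["eef_pos"],o["tool_rot"]])
c=cam("wrist",o)
housing(img,c,"yellow",(320,100)); driver(img,c,"blue",(320,165))
plan(.582,-.116,.01,-.04)
```

```text
block yellow [310.8  97. ] [ 0.6799 -0.1128] [59. 20.] yaw -0.038 place [ 0.585  -0.1092]
cap blue [311.  168.5] [ 0.622  -0.1107] [41. 24.] yaw -0.038 centre [ 0.5826 -0.1092]
t 10.15 pos [ 0.582  -0.1127  0.1966] yaw -0.037 -> turn 0.003 d [0.0002 0.0033 0.1866] w 0.751 F [-0.3  0.7 -0.2] g 0.0
```

View pics/w3.png

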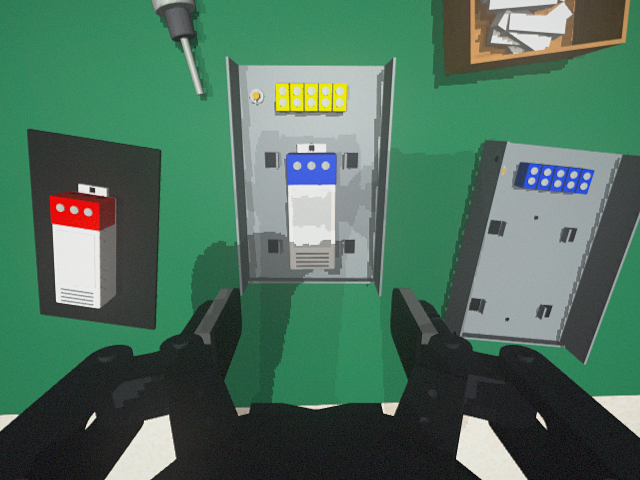

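Here the blue driver (cap px (311,168), rear end (312,268)) is aligned in the yellow housing. I'll grip and lift it.

creep_tool --moves '[{"x": 0.001,"y": -0.0035,"z": 0.02,"aperture": 0.75},{"z": 0.04,"aperture": 0.75},{"z": 0.04,"aperture": 0.75},{"z": 0.04,"aperture": 0.75},{"z": 0.03,"aperture": 0.75},{"z": 0.014,"aperture": 0.75},{"aperture": 0.75},{"aperture": 0.75}]' --squeeze 40

```text
t: 10.95
eef_pos: [0.5843, -0.1109, 0.0144]
tool_rot: [-0.0, 1.0, -0.02, 0.001]
contact_force: [-0.5, -0.6, 0.6]
gripper_width: 0.75
grasp_force: 0.0
```

creep_tool --moves '[{"aperture": 0.4},{"aperture": 0.4},{"aperture": 0.4},{"aperture": 0.4},{"aperture": 0.3},{"aperture": 0.3}]' --squeeze 40

```text
t: 11.55
eef_pos: [0.5849, -0.1116, 0.0153]
tool_rot: [-0.0, 1.0, -0.02, 0.002]
contact_force: [-1.7, 0.3, 5.8]
gripper_width: 0.485
grasp_force: 41.8
```

creep_tool --moves '[{"z": -0.01,"aperture": 0.3},{"z": -0.02,"aperture": 0.3},{"z": -0.04,"aperture": 0.3},{"z": -0.04,"aperture": 0.3},{"z": -0.02,"aperture": 0.3},{"twist": 0.05,"aperture": 0.3},{"twist": 0.048,"aperture": 0.3},{"aperture": 0.3}]' --squeeze 40

```text
t: 12.35
eef_pos: [0.5831, -0.1118, 0.1443]
tool_rot: [0.0, 0.998, -0.069, 0.0]
contact_force: [-0.5, 1.2, -2.3]
gripper_width: 0.483
grasp_force: 41.3
```

```bash
python3 -c "
from h import *
plan(.5095,-.319,.14,-.137)"
```

```text
t 12.35 pos [ 0.5831 -0.1118  0.1443] yaw -0.139 -> turn -0.002 d [-0.0446  0.2153  0.0043] w 0.483 F [-0.5  1.2 -2.3] g 41.3
```

creep_tool --moves '[{"x": -0.004,"y": 0.02,"aperture": 0.3},{"x": -0.008,"y": 0.04,"aperture": 0.3},{"x": -0.008,"y": 0.04,"aperture": 0.3},{"x": -0.008,"y": 0.04,"aperture": 0.3},{"x": -0.008,"y": 0.035,"aperture": 0.3},{"x": -0.006,"y": 0.025,"aperture": 0.3},{"x": -0.003,"y": 0.015,"aperture": 0.3},{"aperture": 0.3},{"aperture": 0.3},{"aperture": 0.3}]' --squeeze 40

```text
t: 13.35
eef_pos: [0.5103, -0.3161, 0.1433]
tool_rot: [-0.001, 0.998, -0.067, 0.0]
contact_force: [0.2, 0.1, -3.3]
gripper_width: 0.483
grasp_force: 41.3
```

Run:
```python
from h import *
o=monitor.get_obs(); img=eyes.read_camera("wrist"); cv2.imwrite("pics/w4.png",img); c=cam("wrist",o)
housing(img,c,"blue",(320,90)); driver(img,c,"blue",(320,215),o["eef_pos"][2]+.018)
plan(.5095,-.319,.0153,-.137)
```

```text
block blue [320.   97.2] [ 0.6029 -0.3317] [59. 21.] yaw -0.134 place [ 0.5087 -0.319 ]
cap blue [315.7 228.6] [ 0.5472 -0.3215] [42. 25.] yaw -0.134 centre [ 0.5081 -0.3163]
t 13.4 pos [ 0.5102 -0.3162  0.1432] yaw -0.135 -> turn 0.002 d [-0.0003  0.0029  0.1279] w 0.481 F [ 0.8  0.3 -3.5] g 41.3
```

View pics/w4.png

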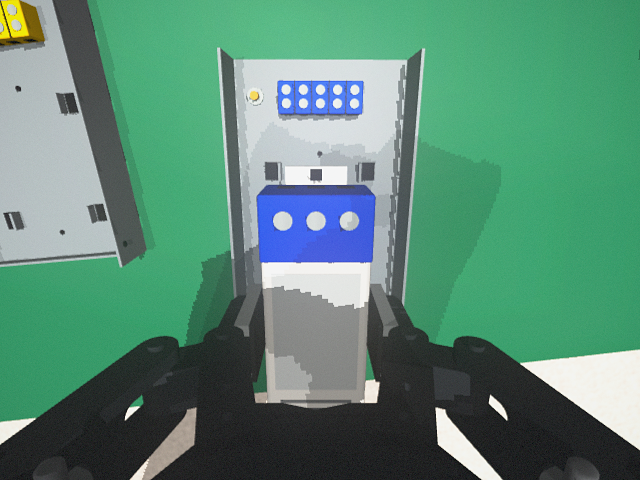

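The held blue driver is aligned with the blue housing: block at px (320,97), cap at (316,228). It needs about 3 mm sideways, then I'll lower it.

creep_tool --moves '[{"x": 0.001,"y": 0.0028,"z": 0.015,"aperture": 0.3},{"z": 0.03,"aperture": 0.3},{"z": 0.03,"aperture": 0.3},{"z": 0.025,"aperture": 0.3},{"z": 0.015,"aperture": 0.3},{"z": 0.006,"aperture": 0.3},{"z": 0.002,"aperture": 0.3},{"aperture": 0.3},{"aperture": 0.3}]' --squeeze 40

```text
t: 14.3
eef_pos: [0.5106, -0.3218, 0.0214]
tool_rot: [0.0, 0.998, -0.069, 0.001]
contact_force: [-0.3, 0.2, -2.4]
gripper_width: 0.483
grasp_force: 41.2
```

creep_tool --moves '[{"z": 0.001,"aperture": 0.3},{"z": 0.001,"aperture": 0.3},{"aperture": 0.3},{"aperture": 0.3}]' --squeeze 40

```text
t: 14.7
eef_pos: [0.5098, -0.3214, 0.0184]
tool_rot: [0.0, 0.998, -0.069, 0.0]
contact_force: [-0.3, -0.3, -2.2]
gripper_width: 0.479
grasp_force: 41.2
```

creep_tool --moves '[{"y": -0.002,"z": 0.001,"aperture": 0.3},{"z": 0.001,"aperture": 0.3},{"z": 0.001,"aperture": 0.3},{"aperture": 0.3},{"aperture": 0.3}]' --squeeze 40

```text
t: 15.2
eef_pos: [0.5101, -0.3193, 0.0154]
tool_rot: [-0.0, 0.998, -0.069, 0.0]
contact_force: [-0.6, 1.3, 0.2]
gripper_width: 0.481
grasp_force: 41.5
```

creep_tool --moves '[{"z": 0.001,"aperture": 0.3},{"aperture": 0.3},{"aperture": 0.3}]' --squeeze 40

```text
t: 15.5
eef_pos: [0.5101, -0.3193, 0.0153]
tool_rot: [-0.0, 0.998, -0.069, 0.0]
contact_force: [-2.8, 2.1, 8.7]
gripper_width: 0.483
grasp_force: 42.6
```

Contact made, so release, rise and check.

creep_tool --moves '[{"aperture": 0.6},{"aperture": 0.75},{"aperture": 0.75},{"aperture": 0.75},{"z": -0.005,"aperture": 0.75},{"z": -0.02,"aperture": 0.75},{"z": -0.04,"aperture": 0.75},{"z": -0.04,"aperture": 0.75},{"z": -0.04,"aperture": 0.75},{"z": -0.03,"aperture": 0.75},{"z": -0.01,"aperture": 0.75},{"aperture": 0.75},{"aperture": 0.75}]' --squeeze 40

```text
t: 16.8
eef_pos: [0.5093, -0.3189, 0.1982]
tool_rot: [-0.0, 0.998, -0.069, -0.001]
contact_force: [-0.3, 0.3, -0.5]
gripper_width: 0.754
grasp_force: 0.0
```

Run:
```python
from h import *
o=monitor.get_obs(); img=eyes.read_camera("wrist"); cv2.imwrite("pics/w5.png",img); c=cam("wrist",o)
housing(img,c,"blue",(320,90)); driver(img,c,"blue",(320,175))
plan(.459,.335,.2,-.05)
```

```text
block blue [315.3 101.9] [ 0.6027 -0.3318] [59. 21.] yaw -0.138 place [ 0.5086 -0.3187]
cap blue [316.  171.5] [ 0.5463 -0.3245] [42. 25.] yaw -0.137 centre [ 0.5072 -0.3191]
t 16.85 pos [ 0.5091 -0.3188  0.1976] yaw -0.138 -> turn -0.088 d [-0.0827 -0.6504 -0.0024] w 0.749 F [-0.4 -0.3  0.5] g 0.0
```

View pics/w5.png

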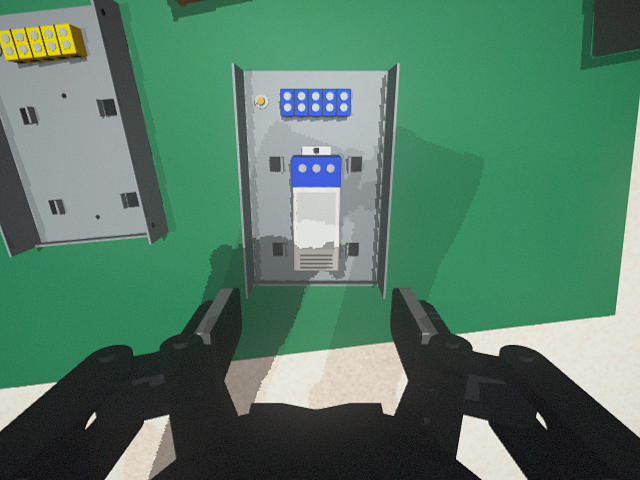

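The blue driver is in place, within 2 mm. Next I'll fly to the red housing.

creep_tool --moves '[{"twist": -0.088,"aperture": 0.75},{"x": -0.003,"y": -0.02,"aperture": 0.75},{"x": -0.005,"y": -0.04,"aperture": 0.75},{"x": -0.005,"y": -0.04,"aperture": 0.75},{"x": -0.005,"y": -0.04,"aperture": 0.75},{"x": -0.005,"y": -0.04,"aperture": 0.75},{"x": -0.005,"y": -0.04,"aperture": 0.75},{"x": -0.005,"y": -0.04,"aperture": 0.75},{"x": -0.005,"y": -0.04,"aperture": 0.75},{"x": -0.005,"y": -0.04,"aperture": 0.75},{"x": -0.005,"y": -0.04,"aperture": 0.75},{"x": -0.005,"y": -0.04,"aperture": 0.75},{"x": -0.005,"y": -0.04,"aperture": 0.75},{"x": -0.005,"y": -0.04,"aperture": 0.75},{"x": -0.005,"y": -0.04,"aperture": 0.75},{"x": -0.005,"y": -0.04,"aperture": 0.75},{"x": -0.005,"y": -0.04,"aperture": 0.75},{"x": -0.005,"y": -0.03,"aperture": 0.75},{"aperture": 0.75},{"aperture": 0.75}]' --squeeze 40

```text
t: 18.85
eef_pos: [0.4587, 0.3339, 0.1975]
tool_rot: [0.001, 1.0, -0.024, -0.001]
contact_force: [-0.7, -0.1, -0.5]
gripper_width: 0.751
grasp_force: 0.0
```

Run:
```python
from h import *
plan(.459,.335,.2,-.05)
o=monitor.get_obs(); img=eyes.read_camera("wrist"); cv2.imwrite("pics/w6.png",img); np.save("w6.npy",np.r_[o["eef_pos"],o["tool_rot"]]);c=cam("wrist",o)
housing(img,c,"red",(320,90)); driver(img,c,"yellow",(320,175))
```

```text
t 18.85 pos [0.4587 0.3339 0.1975] yaw -0.049 -> turn 0.001 d [ 0.0002 -0.0012 -0.0025] w 0.751 F [-0.7 -0.1 -0.5] g 0.0
block red [314.5 102.1] [0.5531 0.33  ] [59. 21.] yaw -0.048 place [0.4582 0.3345]
cap yellow [316.7 170.4] [0.4968 0.3308] [42. 25.] yaw -0.027 centre [0.4573 0.3319]
```

View pics/w6.png

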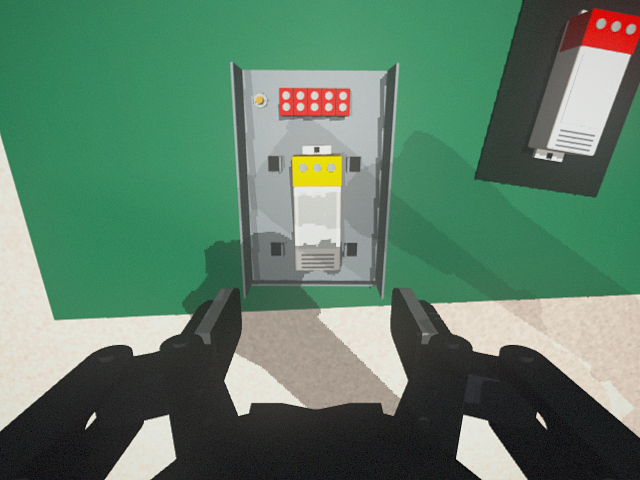

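The yellow driver (cap px (317,170), rear (317,270)) is measured and aligned to within 0.02 rad. I'll grip it.

creep_tool --moves '[{"twist": -0.018,"aperture": 0.75},{"y": 0.0015,"z": 0.02,"aperture": 0.75},{"z": 0.04,"aperture": 0.75},{"z": 0.04,"aperture": 0.75},{"z": 0.04,"aperture": 0.75},{"z": 0.03,"aperture": 0.75},{"z": 0.013,"aperture": 0.75},{"aperture": 0.75},{"aperture": 0.75}]' --squeeze 40

```text
t: 19.8
eef_pos: [0.4606, 0.3326, 0.0174]
tool_rot: [-0.0, 1.0, -0.016, 0.001]
contact_force: [0.1, -0.0, -0.1]
gripper_width: 0.748
grasp_force: 0.0
```

creep_tool --moves '[{"aperture": 0.4},{"aperture": 0.4},{"aperture": 0.4},{"aperture": 0.4},{"aperture": 0.3},{"aperture": 0.3}]' --squeeze 40

```text
t: 20.4
eef_pos: [0.4609, 0.3333, 0.0182]
tool_rot: [-0.001, 1.0, -0.016, 0.001]
contact_force: [0.1, -1.2, 6.2]
gripper_width: 0.481
grasp_force: 41.4
```

The grip is a little high, so I'll re-grip about 6 mm lower.

creep_tool --moves '[{"aperture": 0.6},{"aperture": 0.7},{"x": -0.002,"z": 0.003,"aperture": 0.7},{"z": 0.003,"aperture": 0.7},{"aperture": 0.7},{"aperture": 0.4},{"aperture": 0.4},{"aperture": 0.4},{"aperture": 0.3},{"aperture": 0.3}]' --squeeze 40

```text
t: 21.4
eef_pos: [0.4578, 0.3326, 0.0103]
tool_rot: [-0.0, 1.0, -0.016, 0.0]
contact_force: [0.6, 0.4, 0.5]
gripper_width: 0.484
grasp_force: 41.8
```

creep_tool --moves '[{"z": -0.01,"aperture": 0.3},{"z": -0.02,"aperture": 0.3},{"z": -0.04,"aperture": 0.3},{"z": -0.04,"aperture": 0.3},{"z": -0.02,"aperture": 0.3},{"aperture": 0.3},{"aperture": 0.3}]' --squeeze 40

```text
t: 22.1
eef_pos: [0.4575, 0.3322, 0.1404]
tool_rot: [0.0, 1.0, -0.016, 0.0]
contact_force: [0.5, -0.7, -2.4]
gripper_width: 0.481
grasp_force: 41.7
```

```bash
python3 -c "
from h import *
plan(.585,-.109,.14,-.038)"
```

```text
t 22.1 pos [0.4575 0.3322 0.1404] yaw -0.032 -> turn 0.006 d [1.441e-01 4.361e-01 4.000e-04] w 0.481 F [ 0.5 -0.7 -2.4] g 41.7
```

creep_tool --moves '[{"twist": 0.006,"aperture": 0.3},{"x": 0.007,"y": 0.02,"aperture": 0.3},{"x": 0.013,"y": 0.04,"aperture": 0.3},{"x": 0.013,"y": 0.04,"aperture": 0.3},{"x": 0.013,"y": 0.04,"aperture": 0.3},{"x": 0.013,"y": 0.04,"aperture": 0.3},{"x": 0.013,"y": 0.04,"aperture": 0.3},{"x": 0.013,"y": 0.04,"aperture": 0.3},{"x": 0.013,"y": 0.04,"aperture": 0.3},{"x": 0.013,"y": 0.04,"aperture": 0.3},{"x": 0.013,"y": 0.04,"aperture": 0.3},{"x": 0.013,"y": 0.036,"aperture": 0.3},{"x": 0.007,"y": 0.02,"aperture": 0.3},{"aperture": 0.3},{"aperture": 0.3},{"aperture": 0.3}]' --squeeze 40

```text
t: 23.7
eef_pos: [0.5842, -0.1068, 0.1394]
tool_rot: [-0.001, 1.0, -0.018, -0.001]
contact_force: [-0.3, 0.6, -1.0]
gripper_width: 0.48
grasp_force: 41.6
```

Run:
```python
from h import *
o=monitor.get_obs(); img=eyes.read_camera("wrist"); cv2.imwrite("pics/w7.png",img); c=cam("wrist",o)
housing(img,c,"yellow",(320,90)); driver(img,c,"yellow",(320,215),o["eef_pos"][2]+.023)
plan(.585,-.109,.0103,-.038)
```

```text
block yellow [319.2  93. ] [ 0.6802 -0.1131] [59. 21.] yaw -0.036 place [ 0.5852 -0.1097]
cap yellow [315.7 222.8] [ 0.6249 -0.1086] [42. 28.] yaw -0.035 centre [ 0.5855 -0.1072]
t 23.75 pos [ 0.5844 -0.1067  0.1396] yaw -0.036 -> turn 0.002 d [0.0007 0.0023 0.1293] w 0.482 F [-0.5  0.2 -0.4] g 41.6
```

View pics/w7.png

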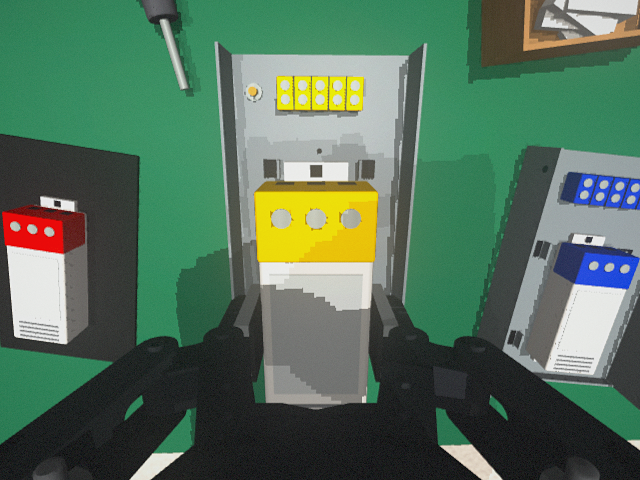

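The yellow driver is held level over its housing: block at px (319,93), cap at (316,223). Lowering it, with 2.5 mm sideways.

creep_tool --moves '[{"y": 0.0025,"z": 0.015,"aperture": 0.3},{"z": 0.03,"aperture": 0.3},{"z": 0.03,"aperture": 0.3},{"z": 0.025,"aperture": 0.3},{"z": 0.015,"aperture": 0.3},{"z": 0.006,"aperture": 0.3},{"z": 0.003,"aperture": 0.3},{"aperture": 0.3},{"aperture": 0.3}]' --squeeze 40

```text
t: 24.65
eef_pos: [0.5857, -0.1112, 0.0174]
tool_rot: [0.0, 1.0, -0.019, 0.001]
contact_force: [-0.9, 0.0, -0.4]
gripper_width: 0.477
grasp_force: 41.6
```

creep_tool --moves '[{"z": 0.001,"aperture": 0.3},{"z": 0.001,"aperture": 0.3},{"aperture": 0.3},{"aperture": 0.3}]' --squeeze 40

```text
t: 25.05
eef_pos: [0.5849, -0.1112, 0.0144]
tool_rot: [0.0, 1.0, -0.019, 0.0]
contact_force: [0.3, -0.3, -1.6]
gripper_width: 0.482
grasp_force: 41.6
```

creep_tool --moves '[{"y": -0.001,"z": 0.001,"aperture": 0.3},{"z": 0.001,"aperture": 0.3},{"z": 0.001,"aperture": 0.3},{"aperture": 0.3},{"aperture": 0.3}]' --squeeze 40

```text
t: 25.55
eef_pos: [0.5848, -0.1101, 0.0112]
tool_rot: [-0.0, 1.0, -0.019, -0.0]
contact_force: [-0.2, -0.6, -2.1]
gripper_width: 0.479
grasp_force: 41.6
```

creep_tool --moves '[{"z": 0.001,"aperture": 0.3},{"aperture": 0.3},{"aperture": 0.3}]' --squeeze 40

```text
t: 25.85
eef_pos: [0.585, -0.1101, 0.0103]
tool_rot: [0.0, 1.0, -0.019, 0.0]
contact_force: [0.9, -0.4, -1.7]
gripper_width: 0.483
grasp_force: 41.6
```

creep_tool --moves '[{"z": 0.001,"aperture": 0.3},{"aperture": 0.3},{"aperture": 0.3}]' --squeeze 40

```text
t: 26.15
eef_pos: [0.5849, -0.1101, 0.0103]
tool_rot: [0.0, 1.0, -0.019, 0.0]
contact_force: [-3.1, -0.1, 8.3]
gripper_width: 0.483
grasp_force: 42.8
```

Contact. Release, rise, check, and get the plan to the red driver on the mat.

creep_tool --moves '[{"aperture": 0.6},{"aperture": 0.75},{"aperture": 0.75},{"aperture": 0.75},{"z": -0.005,"aperture": 0.75},{"z": -0.02,"aperture": 0.75},{"z": -0.04,"aperture": 0.75},{"z": -0.04,"aperture": 0.75},{"z": -0.04,"aperture": 0.75},{"z": -0.03,"aperture": 0.75},{"z": -0.01,"aperture": 0.75},{"aperture": 0.75},{"aperture": 0.75}]' --squeeze 40

```text
t: 27.45
eef_pos: [0.584, -0.1101, 0.1932]
tool_rot: [-0.0, 1.0, -0.019, -0.001]
contact_force: [-1.6, 0.1, -0.5]
gripper_width: 0.75
grasp_force: 0.0
```

Run:
```python
from h import *
o=monitor.get_obs(); img=eyes.read_camera("wrist"); cv2.imwrite("pics/w8.png",img); c=cam("wrist",o)
housing(img,c,"yellow",(320,95)); driver(img,c,"yellow",(320,175))
plan(.5545,.106,.195,-.193)
```

```text
block yellow [314.4  99.6] [ 0.6798 -0.113 ] [59. 21.] yaw -0.038 place [ 0.5849 -0.1094]
cap yellow [315.5 169. ] [ 0.624  -0.1116] [42. 25.] yaw -0.037 centre [ 0.5845 -0.1102]
t 27.5 pos [ 0.5837 -0.11    0.1926] yaw -0.038 -> turn 0.155 d [-0.0701 -0.2064 -0.0024] w 0.748 F [ 0.6 -0.4 -0.7] g 0.0
```

View pics/w8.png

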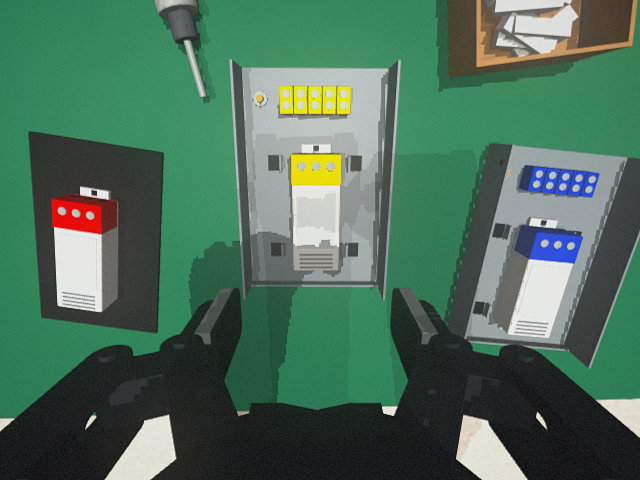

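The yellow driver lies in its place within 1 mm (cap px (315,169)). Now over to the red driver on the mat.

creep_tool --moves '[{"twist": 0.078,"aperture": 0.75},{"twist": 0.077,"aperture": 0.75},{"x": -0.006,"y": -0.02,"aperture": 0.75},{"x": -0.014,"y": -0.04,"aperture": 0.75},{"x": -0.014,"y": -0.04,"aperture": 0.75},{"x": -0.014,"y": -0.04,"aperture": 0.75},{"x": -0.012,"y": -0.036,"aperture": 0.75},{"x": -0.007,"y": -0.02,"aperture": 0.75},{"x": -0.003,"y": -0.01,"aperture": 0.75},{"aperture": 0.75},{"aperture": 0.75}]' --squeeze 40

```text
t: 28.6
eef_pos: [0.5557, 0.1038, 0.1935]
tool_rot: [0.001, 0.995, -0.097, -0.001]
contact_force: [1.0, 0.5, -1.0]
gripper_width: 0.747
grasp_force: 0.0
```

Run:
```python
from h import *
o=monitor.get_obs(); img=eyes.read_camera("wrist"); c=cam("wrist",o)
driver(img,c,"red",(320,175),.034)
plan(.5545,.106,.012,-.193)
```

```text
cap red [312.7 172.6] [0.5926 0.0982] [42. 27.] yaw -0.215 centre [0.554  0.1066]
t 28.65 pos [0.5559 0.1033 0.1937] yaw -0.196 -> turn -0.003 d [-0.0019 -0.0024  0.1817] w 0.751 F [0.1 0.3 0.1] g 0.0
```

creep_tool --moves '[{"x": -0.002,"y": -0.0025,"z": 0.02,"aperture": 0.75},{"z": 0.04,"aperture": 0.75},{"z": 0.04,"aperture": 0.75},{"z": 0.04,"aperture": 0.75},{"z": 0.03,"aperture": 0.75},{"z": 0.013,"aperture": 0.75},{"aperture": 0.75},{"aperture": 0.75}]' --squeeze 40

```text
t: 29.45
eef_pos: [0.5553, 0.1078, 0.0123]
tool_rot: [-0.0, 0.995, -0.097, 0.001]
contact_force: [-0.6, 0.1, 0.4]
gripper_width: 0.75
grasp_force: 0.0
```

```bash
python3 -c "
from h import *
plan(.5545,.106,.012,-.193)"
```

```text
t 29.45 pos [0.5553 0.1078 0.0123] yaw -0.194 -> turn -0.001 d [-0.0004  0.0019  0.0003] w 0.75 F [-0.6  0.1  0.4] g 0.0
```

creep_tool --moves '[{"y": 0.0015,"aperture": 0.4},{"aperture": 0.4},{"aperture": 0.4},{"aperture": 0.4},{"aperture": 0.3},{"aperture": 0.3}]' --squeeze 40

```text
t: 30.05
eef_pos: [0.5553, 0.1067, 0.0131]
tool_rot: [-0.0, 0.995, -0.097, 0.002]
contact_force: [-1.2, -0.8, 6.4]
gripper_width: 0.478
grasp_force: 41.7
```

creep_tool --moves '[{"z": -0.01,"aperture": 0.3},{"z": -0.02,"aperture": 0.3},{"z": -0.04,"aperture": 0.3},{"z": -0.04,"aperture": 0.3},{"z": -0.02,"aperture": 0.3},{"twist": -0.073,"aperture": 0.3},{"twist": -0.073,"aperture": 0.3},{"aperture": 0.3}]' --squeeze 40

```text
t: 30.85
eef_pos: [0.5539, 0.1068, 0.1424]
tool_rot: [-0.0, 1.0, -0.023, 0.0]
contact_force: [-0.3, -0.5, -2.5]
gripper_width: 0.484
grasp_force: 41.1
```

```bash
python3 -c "
from h import *
plan(.4585,.3345,.14,-.048)"
```

```text
t 30.85 pos [0.5539 0.1068 0.1424] yaw -0.046 -> turn 0.002 d [-0.1062 -0.2228  0.0024] w 0.484 F [-0.3 -0.5 -2.5] g 41.1
```

creep_tool --moves '[{"x": -0.009,"y": -0.02,"aperture": 0.3},{"x": -0.019,"y": -0.04,"aperture": 0.3},{"x": -0.019,"y": -0.04,"aperture": 0.3},{"x": -0.019,"y": -0.04,"aperture": 0.3},{"x": -0.018,"y": -0.038,"aperture": 0.3},{"x": -0.014,"y": -0.028,"aperture": 0.3},{"x": -0.008,"y": -0.017,"aperture": 0.3},{"aperture": 0.3},{"aperture": 0.3},{"aperture": 0.3}]' --squeeze 40

```text
t: 31.85
eef_pos: [0.4593, 0.3329, 0.1413]
tool_rot: [0.001, 1.0, -0.025, 0.0]
contact_force: [-0.6, -0.2, -2.7]
gripper_width: 0.483
grasp_force: 41.0
```

Run:
```python
from h import *
o=monitor.get_obs(); img=eyes.read_camera("wrist"); cv2.imwrite("pics/w9.png",img); c=cam("wrist",o)
housing(img,c,"red",(320,90)); driver(img,c,"red",(320,215),o["eef_pos"][2]+.021)
plan(.4585,.3345,.012,-.048)
```

```text
block red [312.3  97.1] [0.5527 0.3304] [59. 21.] yaw -0.049 place [0.4578 0.3351]
cap red [317.6 227.2] [0.4985 0.3303] [42. 28.] yaw -0.049 centre [0.4591 0.3322]
t 31.9 pos [0.4594 0.3329 0.1412] yaw -0.05 -> turn -0.002 d [-0.001  -0.0016  0.1292] w 0.478 F [ 0.5 -0.4 -1. ] g 41.0
```

View pics/w9.png

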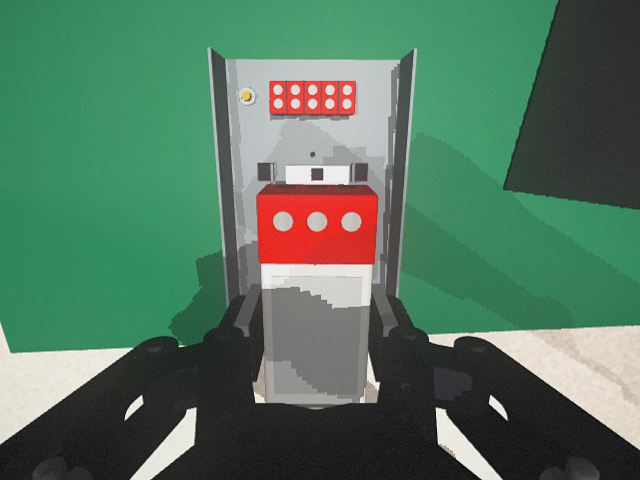

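The red driver is held level, with its cap at px (317,227) and the block at (312,97). It needs about 2.5 mm towards +y, then I'll lower it.

creep_tool --moves '[{"x": -0.001,"y": -0.002,"z": 0.015,"aperture": 0.3},{"z": 0.03,"aperture": 0.3},{"z": 0.03,"aperture": 0.3},{"z": 0.025,"aperture": 0.3},{"z": 0.015,"aperture": 0.3},{"z": 0.006,"aperture": 0.3},{"z": 0.003,"aperture": 0.3},{"aperture": 0.3},{"aperture": 0.3}]' --squeeze 40

```text
t: 32.8
eef_pos: [0.4584, 0.3372, 0.0183]
tool_rot: [-0.001, 1.0, -0.024, 0.001]
contact_force: [-0.2, -0.7, -3.1]
gripper_width: 0.478
grasp_force: 41.0
```

creep_tool --moves '[{"z": 0.001,"aperture": 0.3},{"z": 0.001,"aperture": 0.3},{"aperture": 0.3},{"aperture": 0.3}]' --squeeze 40

```text
t: 33.2
eef_pos: [0.4577, 0.3366, 0.0154]
tool_rot: [-0.0, 1.0, -0.024, 0.0]
contact_force: [0.6, -0.4, -0.8]
gripper_width: 0.482
grasp_force: 41.0
```

creep_tool --moves '[{"y": 0.001,"z": 0.001,"aperture": 0.3},{"z": 0.001,"aperture": 0.3},{"z": 0.001,"aperture": 0.3},{"aperture": 0.3},{"aperture": 0.3}]' --squeeze 40

```text
t: 33.7
eef_pos: [0.4577, 0.3356, 0.0123]
tool_rot: [0.0, 1.0, -0.024, 0.0]
contact_force: [0.1, 0.2, -0.9]
gripper_width: 0.483
grasp_force: 41.0
```

creep_tool --moves '[{"z": 0.001,"aperture": 0.3},{"aperture": 0.3},{"aperture": 0.3}]' --squeeze 40

```text
t: 34.0
eef_pos: [0.4577, 0.3357, 0.0121]
tool_rot: [0.0, 1.0, -0.024, 0.0]
contact_force: [-2.5, -1.6, 8.0]
gripper_width: 0.484
grasp_force: 42.1
```

creep_tool --moves '[{"aperture": 0.6},{"aperture": 0.75},{"aperture": 0.75},{"aperture": 0.75},{"z": -0.005,"aperture": 0.75},{"z": -0.02,"aperture": 0.75},{"z": -0.04,"aperture": 0.75},{"z": -0.04,"aperture": 0.75},{"z": -0.04,"aperture": 0.75},{"z": -0.03,"aperture": 0.75},{"z": -0.01,"aperture": 0.75},{"aperture": 0.75},{"aperture": 0.75}]' --squeeze 40

```text
t: 35.3
eef_pos: [0.4571, 0.3351, 0.1952]
tool_rot: [0.001, 1.0, -0.024, -0.001]
contact_force: [0.0, -0.6, -0.3]
gripper_width: 0.754
grasp_force: 0.0
```

Run:
```python
from h import *
o=monitor.get_obs(); img=eyes.read_camera("wrist"); c=cam("wrist",o)
housing(img,c,"red",(320,95)); driver(img,c,"red",(320,175))
cv2.imwrite("pics/top9.png",eyes.read_camera("top"))
```

```text
block red [314.9 100.2] [0.5523 0.3302] [59. 21.] yaw -0.046 place [0.4574 0.3346]
cap red [315.  171.2] [0.4953 0.3332] [42. 25.] yaw -0.046 centre [0.4558 0.335 ]
```

View pics/top9.png

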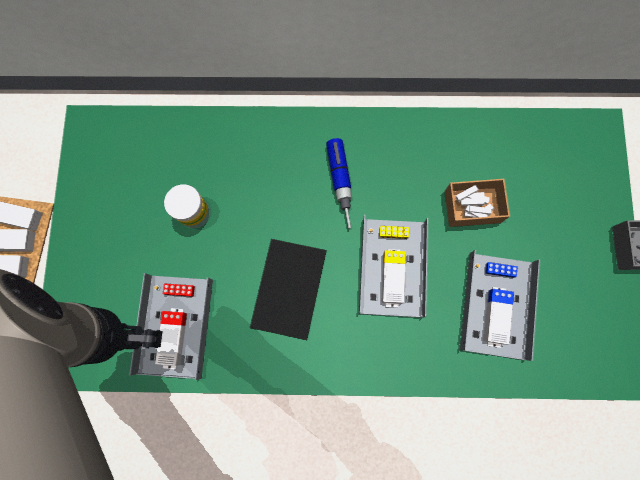

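The top view shows all three drivers in matching housings (red (172,335), yellow (394,277), blue (501,318)). The jar, screwdriver and box haven't moved, so I'm handing in.

```bash
python3 -c "
from station import bot
print(bot.hand_in())"
```

```text
the job is handed in; nothing more can be done
None
```

The job is handed in (no verdict came back): by my last measurements each driver lies released in the housing of its own colour, within about 2 mm of its place and coloured end to the block; the red one was parked on the mat on the way, and the jar, screwdriver and parts box look unmoved.

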